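# Shut and lock the culture plate box

### The job

Gently push the open tray of the white culture plate box fully home, then swing the yellow lever on top counterclockwise (seen from above) until it has climbed over its cam and dropped into the low notch, which locks the tray. Feel for the notch and do not force the lever against the stop behind it; leave the bottle, the dish stack and the slide box where they are and let go of everything.

Things in the scene. Friction and masses are not known exactly. Their poses are not given: they have to be found in the camera images.
- box: White plate box fixed to the bench, 220 (x) x 200 (y) x 100 mm high; its top is a flat lid plate. Origin at the centre of its underside; its x axis points from the tray front into the box (the way the tray is pushed home), y to the left, z up. Front face at x = -110 mm.
- tray (a joint): How far the tray stands open, m: 0 is fully home against a hard stop, larger is pulled out along the box's -x. It starts 30 to 70 mm open, slides stiffly (about 3 N of friction, plus drag of 12 N per m/s) and stays where it is left.
- tray_bar (a point): Middle of the tray's dark steel pull bar: round, 12 mm thick, 120 mm long along the box's y, its centre 30 mm in front of the tray's blue front panel (190 mm wide, top 92 mm above the bench), 55 mm above the bench. Moves with the tray; axes as the box's. It can be pushed home on its front side, anywhere along it, from above.
- pivot (a point): Point on the box's top (100 mm above the bench) on the lever's upright turning axis, 50 mm in front of the box's centre; axes as the box's. Round it lies a steel cam ring (33 to 47 mm from the axis, up to 21 mm high, its yellow stop 30). A pin on the axis drops into the tray to lock it, only when the tray is home; with the tray open the lever cannot drop fully.
- knob (a point): Middle of the upright yellow grip post at the lever's end: round, 16 mm thick, free from 20 mm below to 20 mm above this point; below begins the level lever arm, 12 mm wide, 10 mm thick. 80 mm from the turning axis, x axis outward along the lever. 170 mm above the bench at the start, up to 180 on the cam, 162 seated in the notch. It need not be gripped: it may slide beside the fingers.
- bottle: Glass bottle with blue cap, 68 mm across, 130 mm high, loose bystander beside the box; origin under its centre, z up.
- dishes: Stack of three closed amber dishes, 90 mm across, 47 mm high, one loose bystander; origin under its centre, z up.
- slidebox: Blue slide box, 85 x 60 x 30 mm, loose bystander; origin under its centre, z up.
- lever (a joint): Turn of the lever, rad, growing counterclockwise from above (left, over the tray front, right); at 0 it points 110 degrees from the box's +x; it starts at 0 to 0.3. It also rises and falls, pressed down by 6 to 9 N (spring and weight); a foot under the arm rides on the cam ring: level, then 10 mm up, then 18 mm down into the notch. Pushing the post along its arc takes 2 to 6 N.
- lift: Steel spindle, 12 mm thick, on the axis: it rises and falls with the lever but does not turn (origin on the top plate's level at the start, 10 mm higher on the cam, 8 mm lower when seated). The ring is set differently each time: the notch lies where joint lever reads 1.38 to 1.98. A rigid yellow stop stands behind the notch; the seated foot has 2 mm of play each way, 4 mm at the post.

How it is judged:
By the outcome, as a careful person would: the job done as asked, in the order asked, and still so for the second after the job is handed in, with the robot touching nothing.
It also fails if it takes over 72 s, if anything falls off the work surface, if the arm or the gripper's body presses on something with over 40 N, if the wrist force passes 120 N, or if a joint passes its speed limit or range.

### The arm

A 7-joint arm with a two-finger parallel gripper is mounted at the origin on the work surface. World frame = base frame: x ahead of the robot, y to its left, z up, the work surface at z = 0. Lengths are in m, angles in rad, forces in N, time in s.
With the tool pointing down it reaches from about 0.4 to 0.925 m from the base axis. Payload 4.1 kg.
Tool frame: the origin (TCP) lies at the very end of the fingers, on their centre line; the grasp point (between the pads) lies 19 mm behind it; x points along the fingers, y is the direction in which the jaws open and shut, and the axes are right-handed (so a half turn about x gives the same grasp; the last joint's range is limited). The gripper opens to 85 mm and grips with 20 to 120 N. Pads are 22 mm wide; open, the fingers measure 114 mm over their backs; the gripper's body (76 mm by 85 mm) begins 54 mm behind the grasp point. The pads swing forward as they close: fully open they stand 13 mm farther back than shut.
Start: joints at [-1.206, 0.398, 0.045, 1.537, -0.019, 1.207, -0.051], TCP at [0.291, 0.581, 0.2] pointing down, gripper open.
Joint ranges: [-2.82, 2.82], [-0.49, 2.23], [-1.37, 1.46], [0, 2.46], [-1.36, 4.5], [0.23, 2], [-2.94, 2.94]. Speed limits (rad/s): [2.57, 2.57, 3.14, 3.14, 3.14, 3.14, 3.14].

### API

Orientations are given as [roll, pitch, yaw] about the fixed x, y, z axes, in that order (R = Rz(yaw) Ry(pitch) Rx(roll)).
In Python, from station import ctrl, grip, ik, imaging, ticket, monitor gives the robot as it stands. Calls block until the motion is done:
- ctrl.reach(position, orientation): joint-space move of the TCP to a pose.
- ctrl.movel(position, attitude=None, feed=0.15): straight line of the TCP; attitude=None keeps the orientation; feed is the mean speed in m/s.
- ctrl.goto_joints(angles): joint-space move.
- grip(opening): finger opening in m; the grip force is fixed at half the most; returns when the fingers have stopped.
- ctrl.pause(seconds).
- ik(position, orientation): joint angles nearest the present ones, or None.
- imaging.camera(name): name is "scene" or "top"; returns the picture (480x640x3 uint8, red, green, blue); there is no depth.
- imaging.camera_info(name): a dict with "vfov" (degrees; the focal length in pixels is half the picture's height over the tangent of half this angle, whatever the lens; pixels are square), "cx", "cy" (the principal point, pixels), "extrinsics" (4x4, takes a point from world to camera coordinates). Camera axes: x right, y down, z forward; pixel columns grow to the right and rows downward; lengths in m; the calibration is good to about 2 mm. A picture is of the moment at which its call begins. camera_info takes no time and is no camera call.
A pose or a line that the arm cannot do raises ctrl.PlanningError and nothing moves.
- ticket.finish_job(): hands the job in, once; it reports no verdict.
Readings, each from a call of its own:
- monitor.get_t(): time.
- monitor.get_qpos(): joint angles.
- monitor.get_qvel(): joint speeds.
- monitor.get_tau(): joint torques, N m.
- monitor.get_tool_pos(): TCP position.
- monitor.get_orientation(): TCP orientation.
- monitor.get_contact_force(): force on the tool from outside, world axes, zero at the start.
- monitor.get_ft_torque(): the same for the moment, N m.
- monitor.get_grip_width(): finger opening in m.
Only numpy, scipy, OpenCV 4.12 (cv2) and the standard library are available. Lean on these libraries where they do the work, as an engineer would, in place of code of your own. Each camera call takes 0.05 s, during which the arm holds its last target. There are 200 camera calls.

## Working session

There is one attempt and no reset: what is moved stays moved. The work goes in short steps, each a Python script; the robot and the scene stay as the last script left them, time stands still between calls to the robot, and variables do not carry over. Pictures are saved under pics/ and viewed, about 8 in all and at most 12, crops included, and the job is handed in when it is done.

```bash
ls; mkdir -p pics; python3 - <<'E'
from station import imaging,monitor
import cv2
for n in("scene","top"):
    cv2.imwrite(f"pics/{n}0.png",imaging.camera(n)[:,:,::-1]); print(n,imaging.camera_info(n))
print(monitor.get_t(),monitor.get_orientation(),monitor.get_tool_pos())
E
```

```text
pics
scene {'vfov': 54.42401884110722, 'cx': 322.02648050042535, 'cy': 243.66968782730584, 'extrinsics': array([[-0.77867182,  0.62741211, -0.0049243 ,  0.43635478],
       [ 0.44042433,  0.5409806 , -0.71649591, -0.17529694],
       [-0.44687426, -0.56008396, -0.69757391,  1.13523608],
       [ 0.        ,  0.        ,  0.        ,  1.        ]])}
top {'vfov': 55.440985504739885, 'cx': 319.9853138382829, 'cy': 243.9276650649899, 'extrinsics': array([[-0.05085471, -0.99870023,  0.00341325,  0.06427631],
       [-0.97251065,  0.04874291, -0.22769972,  0.62775675],
       [ 0.22723739, -0.01489902, -0.97372542,  0.80913378],
       [ 0.        ,  0.        ,  0.        ,  1.        ]])}
0.1 [-1.49877027  1.56906223 -1.96243135] [0.2904649  0.58080393 0.19928044]
```

View pics/scene0.png

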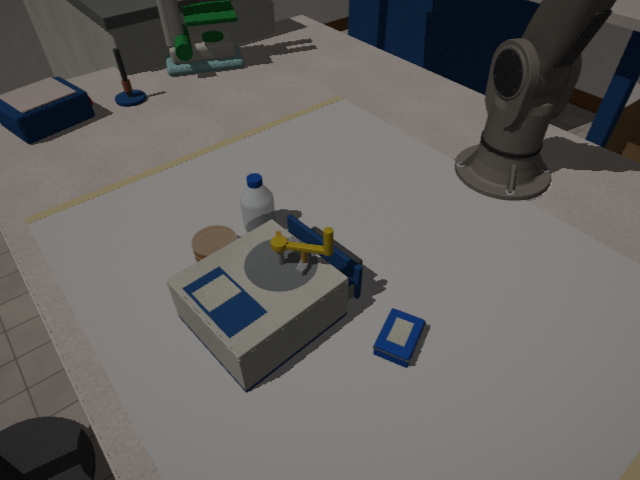

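View pics/top0.png

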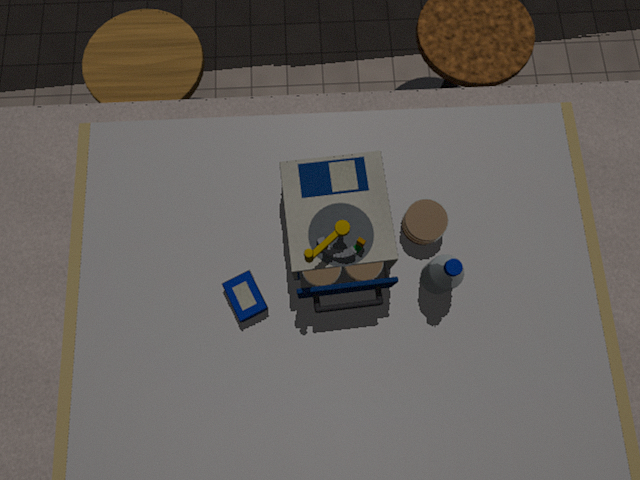

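The scene shows the box with the tray open towards the robot, bottle and dishes on its right (y-) side and the slide box to its left. In the top view: lid around (340,210), lever hub (342,228), knob (309,255), tray bar (348,306), yellow stop (360,243). I'll enlarge the top view.

```bash
python3 - <<'E'
import cv2
a=cv2.imread("pics/top0.png")[140:330,210:480]
cv2.imwrite("pics/top0c.png",cv2.resize(a,None,fx=2.96,fy=2.96,interpolation=cv2.INTER_CUBIC))
E
```

```text
(no output)
```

View pics/top0c.png

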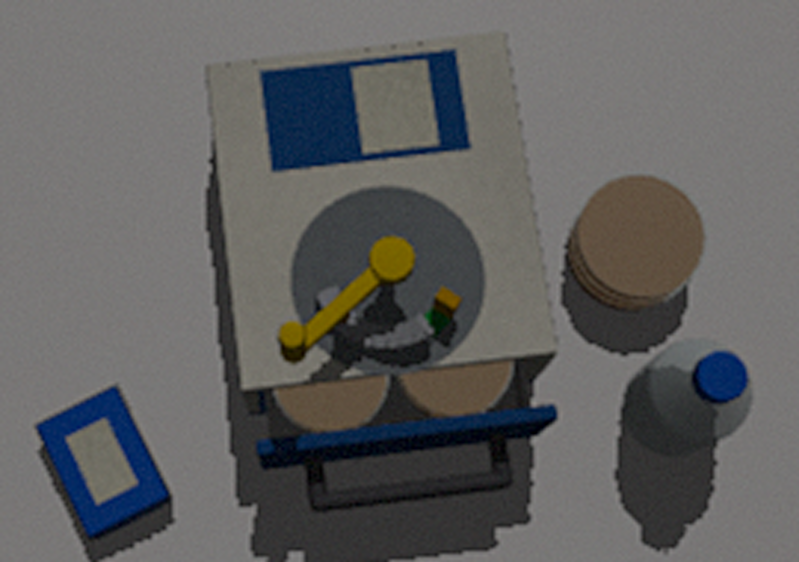

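```bash
cat > h.py <<'E'
import numpy as np
from station import imaging
def ray(name,u,v,z):
    c=imaging.camera_info(name);E=c["extrinsics"];f=240/np.tan(np.radians(c["vfov"]/2))
    d=E[:3,:3].T@[(u-c["cx"])/f,(v-c["cy"])/f,1]; o=-E[:3,:3].T@E[:3,3]
    return o+d*(z-o[2])/d[2]
def crop(u,v,z): return ray("top",210+u/2.96-.33,140+v/2.96-.33,z)
E
python3 - <<'E'
from h import *
P=dict(BL=(208,66,.1),BR=(505,34,.1),FR=(556,352,.1),FL=(243,390,.1),disc=(388,277,.1),knobtop=(291,331,.19),bl=(316,499,.055),br=(507,477,.055),
 pl=(262,448,.092),pr=(552,411,.092),stop=(448,298,.13),green=(437,320,.11),bottle=(721,376,.13),dish=(640,240,.047),s1=(118,388,.03),s2=(170,495,.03),hub=(391,258,.18))
Q={k:crop(*p) for k,p in P.items()}
for k in Q: print(k,Q[k].round(4))
C=(Q['BL']+Q['BR']+Q['FR']+Q['FL'])/4
x=Q['BL']+Q['BR']-Q['FR']-Q['FL']; y=Q['BL']+Q['FL']-Q['BR']-Q['FR']
yaw=np.arctan2(x[1],x[0]); print(C,np.linalg.norm(x)/2,np.linalg.norm(y)/2,np.degrees([yaw,np.arctan2(-y[0],y[1])]))
yaw=(yaw+np.arctan2(-y[0],y[1]))/2
R=np.array([[np.cos(yaw),np.sin(yaw)],[-np.sin(yaw),np.cos(yaw)]])
for k in Q:
    b=R@(Q[k]-C)[:2]; a=b-[-.05,0]; print(k,(b*1000).round(1),"ang",np.degrees(np.arctan2(a[1],a[0])).round(1),"r",np.hypot(*a).round(4))
E
```

```text
BL [0.7915 0.1025 0.1   ]
BR [ 0.8045 -0.0947  0.1   ]
FR [ 0.5886 -0.1092  0.1   ]
FL [0.5744 0.0875 0.1   ]
disc [ 0.6424 -0.0071  0.1   ]
knobtop [0.5909 0.0549 0.19  ]
bl [0.5088 0.0454 0.055 ]
br [ 0.5167 -0.0786  0.055 ]
pl [0.5387 0.0774 0.092 ]
pr [ 0.5528 -0.1049  0.092 ]
stop [ 0.6197 -0.0409  0.13  ]
green [ 0.6107 -0.0352  0.11  ]
bottle [ 0.5633 -0.2016  0.13  ]
dish [ 0.6733 -0.1831  0.047 ]
s1 [0.5922 0.1751 0.03  ]
s2 [0.5186 0.1419 0.03  ]
hub [ 0.6331 -0.0044  0.18  ]
[ 0.68974936 -0.0034796   0.1       ] 0.216947862278748 0.19745330670812752 [3.91347772 3.95701955]
BL [108.8  98.8] ang 31.9 r 0.187
BR [108.2 -98.9] ang -32.0 r 0.1866
FR [-108.1  -98.6] ang -120.5 r 0.1144
FL [-108.8   98.7] ang 120.8 r 0.1149
disc [-47.5  -0.3] ang -7.4 r 0.0025
knobtop [-94.7  65. ] ang 124.5 r 0.0789
bl [-177.1   61.2] ang 154.3 r 0.1411
br [-177.8  -63.1] ang -153.7 r 0.1425
pl [-145.1   91.1] ang 136.2 r 0.1317
pr [-143.6  -91.7] ang -135.6 r 0.1311
stop [-72.5 -32.5] ang -124.7 r 0.0395
green [-81.1 -26.2] ang -139.8 r 0.0406
bottle [-139.8 -188.9] ang -115.4 r 0.2092
dish [ -28.8 -178.1] ang -83.2 r 0.1794
s1 [-85.1 184.9] ang 100.7 r 0.1882
s2 [-160.8  156.8] ang 125.2 r 0.192
hub [-56.6   3. ] ang 155.8 r 0.0072
```

```bash
cat >> h.py <<'E'
from station import ctrl,grip,ik,ticket,monitor
YAW=np.radians(3.93); C=np.array([.68975,-.00348])
RB=np.array([[np.cos(YAW),-np.sin(YAW)],[np.sin(YAW),np.cos(YAW)]])
def w(bx,by,z): return np.r_[C+RB@[bx,by],z]
def down(phi): return [0,np.pi/2,phi+YAW]     # phi: tool yaw relative to box
def fb(): f=np.array(monitor.get_contact_force()); return np.r_[RB.T@f[:2],f[2]]
def pb(): p=np.array(monitor.get_tool_pos()); return np.r_[RB.T@(p[:2]-C),p[2]]
E
python3 - <<'E'
from h import *
grip(0)
ctrl.reach(w(-.212,0,.22),down(0)); print(monitor.get_t(),monitor.get_qpos())
ctrl.movel(w(-.212,0,.046),feed=.2); print(monitor.get_t(),fb().round(2),pb().round(4))
x=-.206;f0=fb()
while x<-.14:
    ctrl.movel(w(x,0,.046),feed=.05); f=fb()-f0
    print(round(x,4),round(monitor.get_t(),2),f.round(2),pb().round(4))
    if f[0]<-8: break
    x+=.003
E
```

```text
3.1083 [-0.59696271  0.07786682  0.57824502  1.91585583 -0.04649689  1.16078238
  1.63942397]
4.125 [ 0.09 -0.31  0.32] [-0.211   0.      0.0468]
-0.206 4.39 [-0.14  0.09 -0.34] [-2.047e-01  1.000e-04  4.690e-02]
-0.203 4.64 [-0.62  0.37 -0.06] [-0.2027  0.      0.0462]
-0.2 4.89 [ 0.35  1.16 -0.35] [-0.1998 -0.      0.046 ]
-0.197 5.14 [ 0.05 -0.06 -0.73] [-0.1968 -0.      0.046 ]
-0.194 5.39 [0.95 1.42 0.45] [-0.1937  0.      0.046 ]
-0.191 5.64 [ 0.23  1.15 -0.22] [-0.1908  0.      0.046 ]
-0.188 5.89 [ 0.37  0.08 -1.45] [-0.1877 -0.      0.046 ]
-0.185 6.14 [-0.63  0.07 -0.79] [-0.1848  0.      0.046 ]
-0.182 6.39 [-0.1   0.41  0.77] [-0.1818  0.      0.046 ]
-0.179 6.64 [ 0.16  0.39 -0.03] [-0.1788 -0.      0.046 ]
-0.176 6.89 [-0.57  0.88  0.02] [-0.1758 -0.      0.046 ]
-0.173 7.14 [-1.26  0.58 -0.87] [-0.1727  0.      0.0461]
-0.17 7.39 [-0.23  0.12  0.22] [-0.1698  0.      0.046 ]
-0.167 7.64 [ 0.4   0.63 -0.56] [-0.1667 -0.      0.046 ]
-0.164 7.89 [ 0.53  0.04 -1.35] [-0.1638  0.      0.046 ]
-0.161 8.14 [ 0.03 -0.27 -0.47] [-0.1607 -0.      0.0461]
-0.158 8.39 [-2.65  0.81 -0.01] [-1.585e-01 -1.000e-04  4.580e-02]
-0.155 8.64 [-2.66  0.16 -1.09] [-0.1555 -0.      0.0457]
-0.152 8.89 [-2.35 -0.12 -2.5 ] [-0.1519 -0.      0.0458]
-0.149 9.14 [-1.55  0.08 -2.19] [-0.1486  0.      0.046 ]
-0.146 9.39 [-1.9   0.56 -1.47] [-1.454e-01  1.000e-04  4.600e-02]
-0.143 9.64 [-1.35  0.7  -0.38] [-1.424e-01  1.000e-04  4.610e-02]
```

```bash
python3 - <<'E'
from h import *
import cv2
a=imaging.camera("top")[140:330,210:480,::-1];b=imaging.camera("scene")[140:330,210:480,::-1]
cv2.imwrite("pics/m1.png",np.vstack([cv2.resize(i,None,fx=2,fy=1.57,interpolation=cv2.INTER_CUBIC) if 0 else cv2.resize(i,(426,300),interpolation=cv2.INTER_CUBIC) for i in(a,b)]))
E
```

```text
(no output)
```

View pics/m1.png

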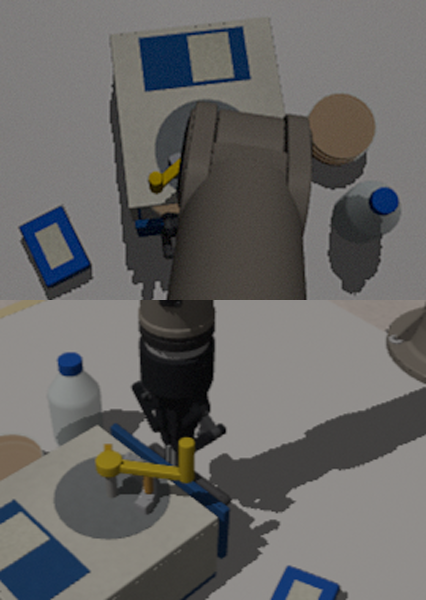

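```bash
python3 - <<'E'
from h import *
import cv2
a=imaging.camera("scene")[190:310,270:430,::-1]
a=cv2.convertScaleAbs(cv2.resize(a,(800,600),interpolation=cv2.INTER_CUBIC),alpha=1.8)
cv2.imwrite("pics/m2.png",a)
for n,p in dict(tip=pb(),barL=(-.16,.06,.055),barR=(-.16,-.06,.055),panL=(-.13,.095,.092)).items():
    c=imaging.camera_info("scene");q=c["extrinsics"]@np.r_[w(*p),1];f=240/np.tan(np.radians(c["vfov"]/2))
    print(n,((f*q[:2]/q[2]+[c["cx"]-270,c["cy"]-190])*5).round())
print(monitor.get_grip_width(),fb(),monitor.get_t())
E
```

```text
tip [264. 338.]
barL [414. 384.]
barR [191. 217.]
panL [430. 410.]
0.00023032171647009386 [-1.63390348  0.36533806 -0.4289077 ] 9.7917
```

View pics/m2.png

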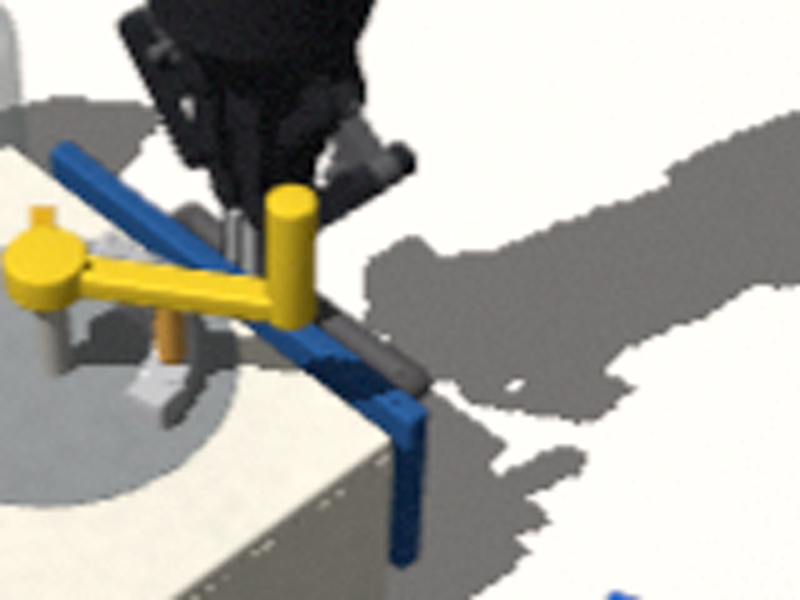

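The crop shows the fingers (240,240) apparently between panel and bar, pressing the panel; the bar's left end is at (425,385) and the panel's at (412,410). The tray is moving with about 2–3 N, so I continue until it stops.

```bash
python3 - <<'E'
from h import *
x=-.141;k=0
while x<-.09:
    ctrl.movel(w(x,0,.046),feed=.04)
    f=np.mean([fb() for _ in range(4)],0)
    print(round(x,4),round(monitor.get_t(),2),f.round(2),pb().round(4))
    if f[0]<-7: break
    x+=.0015
E
```

```text
-0.141 10.04 [-2.42  1.43  0.23] [-1.408e-01  1.000e-04  4.610e-02]
-0.1395 10.29 [-2.2   0.71  0.52] [-0.1394  0.      0.0461]
-0.138 10.54 [-2.77  0.23  0.75] [-1.378e-01  1.000e-04  4.600e-02]
-0.1365 10.79 [-1.8   0.14  0.07] [-0.1363  0.      0.046 ]
-0.135 11.04 [-2.82  0.87  0.51] [-0.1348  0.      0.046 ]
-0.1335 11.29 [-2.44  0.66 -0.85] [-0.1333  0.      0.046 ]
-0.132 11.54 [-1.9   0.33 -1.13] [-0.1319 -0.      0.0459]
-0.1305 11.79 [-2.05  1.02 -0.73] [-1.303e-01  1.000e-04  4.600e-02]
-0.129 12.04 [-4.14  0.12  0.88] [-0.1292  0.      0.046 ]
-0.1275 12.29 [-7.01  1.48  2.77] [-1.293e-01  1.000e-04  4.590e-02]
```

```bash
python3 - <<'E'
from h import *
import cv2
for x in(-.1265,-.1255):
    ctrl.movel(w(x,0,.046),feed=.04); print(np.mean([fb() for _ in range(4)],0).round(2),pb().round(4))
for x,z in((-.1295,.046),(-.1302,.046),(-.1302,.06),(-.1302,.09),(-.1302,.13),(-.1302,.26)):
    ctrl.movel(w(x,0,z),feed=.1); print(round(monitor.get_t(),2),fb().round(2),pb().round(4))
q=monitor.get_qpos(); print(np.round(q,2))
for a in(-56,-40,0,30,60):
    an=np.radians(180+a); s=ik(w(-.05+.08*np.cos(an),.08*np.sin(an),.163),down(np.radians(a))); print(a,None if s is None else np.round(s,2))
ctrl.reach(w(-.25,.2,.28),down(0))
a=imaging.camera("top")[140:330,210:480,::-1]
cv2.imwrite("pics/m3.png",cv2.resize(a,None,fx=2.96,fy=2.96,interpolation=cv2.INTER_CUBIC)); print(monitor.get_t())
E
```

```text
[-9.35  0.15  5.56] [-1.293e-01  1.000e-04  4.580e-02]
[-11.57   0.93   8.24] [-0.1294  0.      0.0457]
13.04 [-3.68  0.3   1.71] [-0.1291 -0.0004  0.0463]
13.29 [-0.74  0.01 -0.59] [-0.1291 -0.0002  0.0463]
13.58 [ 0.47  0.28 -0.47] [-0.1288  0.      0.0609]
14.03 [-0.07 -0.97  0.2 ] [-1.301e-01  1.000e-04  9.000e-02]
14.58 [ 0.49 -0.21 -0.92] [-1.305e-01  1.000e-04  1.297e-01]
16.03 [0.34 0.47 0.1 ] [-1.307e-01  1.000e-04  2.593e-01]
[-0.54  0.23  0.58  1.69 -0.13  1.27  1.71]
-56 [-0.68  0.4   0.67  1.74 -0.27  1.11  0.74]
-40 [-0.64  0.35  0.63  1.77 -0.23  1.09  1.01]
0 [-0.51  0.31  0.57  1.81 -0.19  1.07  1.76]
30 [-0.39  0.33  0.51  1.77 -0.18  1.08  2.34]
60 [-0.27  0.38  0.43  1.69 -0.18  1.11  2.9 ]
17.0167
```

View pics/m3.png

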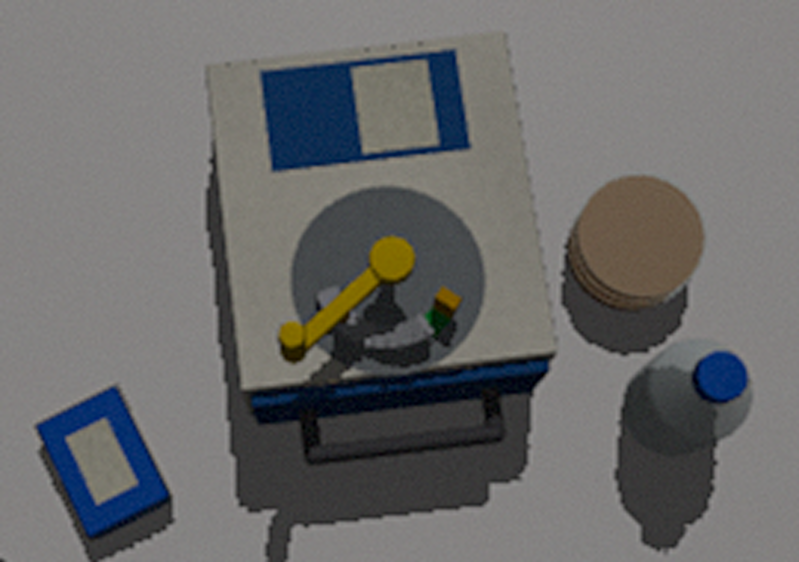

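The tray now shows home: the panel is tight to the box front, and the bar is at (405,445). The lever and bystanders have not moved. The green mark and stop sit at about 220–235° box angle. Next I straddle the post and sweep it.

```bash
cat >> h.py <<'E'
def arc(phi,z): 
    an=np.radians(phi); return w(-.05+.08*np.cos(an),.08*np.sin(an),z),down(an-np.pi)
def step(phi,z=.163,feed=.05):
    p,o=arc(phi,z); ctrl.movel(p,o,feed)
    F=np.array([fb() for _ in range(3)]).mean(0); an=np.radians(phi)
    t=F[:2]@[-np.sin(an),np.cos(an)]; r=F[:2]@[np.cos(an),np.sin(an)]
    print(phi,"t%.2f"%monitor.get_t(),"tan %.1f rad %.1f z %.1f"%(t,r,F[2])); return t
E
python3 - <<'E'
from h import *
ctrl.reach(*arc(124.5,.26)); grip(.04); print(monitor.get_grip_width())
ctrl.movel(arc(124.5,.163)[0],feed=.15); print(monitor.get_t(),fb().round(1))
grip(.025); print(monitor.get_grip_width(),fb().round(1))
for phi in np.arange(126,196,2):
    if step(phi)<-9: break
E
```

```text
0.04036103860663942
19.1167 [ 0.3 -0.3  0.7]
0.02504234170960394 [ 0.  -0.4 -0.6]
126 t19.67 tan -0.1 rad -0.5 z 0.3
128 t19.92 tan -0.6 rad -0.5 z 0.0
130 t20.17 tan 0.2 rad 0.8 z -0.7
132 t20.42 tan -0.7 rad 0.4 z 0.2
134 t20.67 tan -0.8 rad -0.9 z 0.0
136 t20.92 tan -0.6 rad -0.1 z 0.7
138 t21.17 tan 0.3 rad -0.9 z -0.6
140 t21.42 tan -0.7 rad 1.2 z 1.0
142 t21.67 tan 0.7 rad 0.2 z -0.9
144 t21.92 tan -0.0 rad 0.7 z -0.3
146 t22.17 tan -0.1 rad 0.3 z 1.0
148 t22.42 tan -0.5 rad -0.1 z -0.3
150 t22.67 tan 0.1 rad 0.0 z 0.6
152 t22.92 tan -0.9 rad 0.0 z 0.1
154 t23.17 tan -0.7 rad -0.4 z 0.1
156 t23.42 tan -0.2 rad 0.2 z -1.0
158 t23.67 tan 0.1 rad -0.7 z -0.2
160 t23.92 tan 0.6 rad -0.1 z -0.1
162 t24.17 tan -0.8 rad -0.9 z 0.7
164 t24.42 tan -0.8 rad 0.3 z 0.4
166 t24.67 tan -0.2 rad 0.3 z 0.3
168 t24.92 tan 1.0 rad -0.7 z -0.1
170 t25.17 tan -0.0 rad 0.1 z 0.6
172 t25.42 tan -0.1 rad 0.9 z 0.1
174 t25.67 tan 0.1 rad -0.3 z 0.1
176 t25.92 tan 0.3 rad 0.2 z 0.2
178 t26.17 tan -0.6 rad -0.5 z -0.1
180 t26.42 tan -0.2 rad 0.5 z 0.6
182 t26.67 tan -0.0 rad -0.4 z -0.1
184 t26.92 tan -0.5 rad 0.4 z -1.1
186 t27.17 tan -0.6 rad 0.3 z -0.2
188 t27.42 tan -0.3 rad 0.4 z -0.9
190 t27.67 tan 0.3 rad -0.2 z -0.6
192 t27.92 tan 1.0 rad 0.2 z 0.1
194 t28.17 tan -0.0 rad 0.3 z -0.1
```

```bash
python3 - <<'E'
from h import *
import cv2
a=imaging.camera("scene")[150:330,250:490,::-1]
cv2.imwrite("pics/m4.png",cv2.convertScaleAbs(cv2.resize(a,(800,600),interpolation=cv2.INTER_CUBIC),alpha=1.6))
c=imaging.camera_info("scene");f=240/np.tan(np.radians(c["vfov"]/2))
for z in(.163,.19,.21,.23):
    p=np.r_[pb()[:2],z];q=c["extrinsics"]@np.r_[w(*p),1]
    print(z,((f*q[:2]/q[2]+[c["cx"]-250,c["cy"]-150])*3.333).round())
print(pb())
E
```

```text
0.163 [194. 192.]
0.19 [193. 150.]
0.21 [192. 117.]
0.23 [191.  84.]
[-0.12768167 -0.01921315  0.16297559]
```

View pics/m4.png

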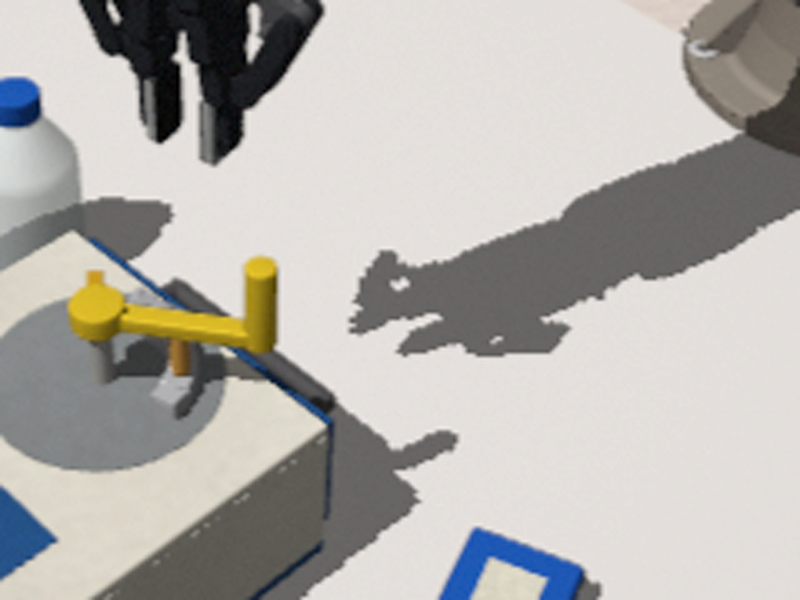

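The picture shows the fingertips at (160,140) and (212,162), so they are near z = 0.19, about 26 mm above the reported TCP. The fingers passed over the post (and earlier over the bar, so the push was on the panel). The lever is untouched with its knob top at (260,268). I correct the height and redo the sweep.

```bash
python3 - <<'E'
from h import *
ctrl.movel(arc(194,.2)[0],feed=.2); ctrl.movel(*arc(124.5,.2),feed=.2); grip(.04)
ctrl.movel(arc(124.5,.140)[0],feed=.1); print(monitor.get_t(),fb().round(1))
grip(.025); print(monitor.get_grip_width(),fb().round(1))
n=0
for phi in np.arange(128,189,4):
    t=step(phi,.140); n+=t<-1.2
    if t<-9 or (phi>=148 and n<2): break
E
```

```text
30.9667 [1.1 0.6 0.1]
0.025177341333591712 [ 1.2 -0.2 -0.7]
128 t31.52 tan -0.2 rad -0.3 z 0.9
132 t31.77 tan 0.3 rad 0.1 z 0.4
136 t32.03 tan -0.4 rad 0.0 z -0.4
140 t32.29 tan -0.2 rad 0.1 z 0.0
144 t32.55 tan -0.2 rad -1.2 z 0.4
148 t32.81 tan 0.5 rad 0.1 z 0.1
```

```bash
python3 - <<'E'
from h import *
import cv2
a=imaging.camera("scene")[150:330,250:490,::-1]
cv2.imwrite("pics/m5.png",cv2.convertScaleAbs(cv2.resize(a,(800,600),interpolation=cv2.INTER_CUBIC),alpha=1.6))
c=imaging.camera_info("scene");f=240/np.tan(np.radians(c["vfov"]/2))
for z in(.14,.163,.17,.18,.19,.21):
    p=np.r_[pb()[:2],z];q=c["extrinsics"]@np.r_[w(*p),1]
    print(z,((f*q[:2]/q[2]+[c["cx"]-250,c["cy"]-150])*3.333).round())
print(pb(),monitor.get_t(),monitor.get_orientation())
E
```

```text
0.14 [264. 296.]
0.163 [264. 261.]
0.17 [264. 250.]
0.18 [264. 234.]
0.19 [264. 218.]
0.21 [264. 186.]
[-0.11775783  0.04239333  0.13997564] 32.8583 [-1.72583001  1.57063024 -2.21848086]
```

View pics/m5.png

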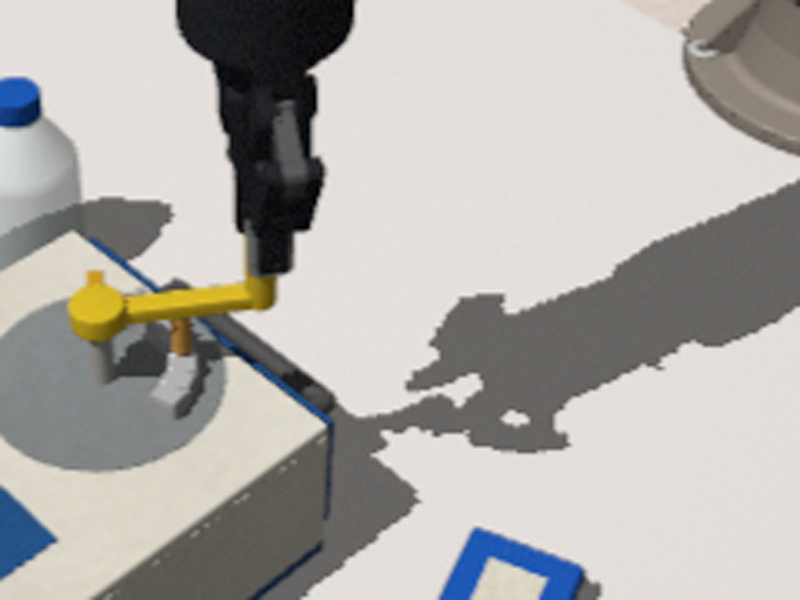

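The picture shows the post between the fingers and the lever turned with them (arm end now (262,300)); the level part only needs a force near the noise. I continue.

```bash
python3 - <<'E'
from h import *
for phi in list(range(152,177,4))+list(np.arange(178,212,2)):
    if step(phi,.142)<-9: break
E
```

```text
152 t33.12 tan -0.5 rad 0.7 z 0.0
156 t33.38 tan 0.4 rad 0.2 z 0.6
160 t33.64 tan -0.0 rad -0.9 z 0.7
164 t33.90 tan -0.2 rad 0.1 z 0.2
168 t34.16 tan -1.1 rad 0.1 z 0.6
172 t34.42 tan -2.6 rad 0.1 z 0.7
176 t34.67 tan -1.9 rad -0.1 z 1.9
178 t34.92 tan -2.4 rad -0.6 z 2.9
180 t35.17 tan -2.6 rad -0.5 z 1.3
182 t35.42 tan -1.9 rad 0.0 z 1.0
184 t35.67 tan -2.1 rad -0.0 z 1.8
186 t35.92 tan -3.0 rad -0.5 z 2.1
188 t36.17 tan -3.2 rad 0.6 z 2.4
190 t36.42 tan -3.6 rad 0.1 z 3.2
192 t36.67 tan -4.2 rad 0.3 z 2.7
194 t36.92 tan -2.7 rad 0.9 z 1.5
196 t37.17 tan -2.3 rad -0.4 z 1.3
198 t37.42 tan -5.1 rad 0.4 z 3.4
200 t37.67 tan -3.8 rad 0.1 z 3.1
202 t37.92 tan -3.0 rad -0.1 z 1.8
204 t38.17 tan -0.8 rad -0.4 z 0.5
206 t38.42 tan -1.2 rad 0.0 z 0.4
208 t38.67 tan 0.2 rad 0.0 z -0.6
210 t38.92 tan 0.1 rad -0.4 z 0.5
```

Climb felt from 170° to 203°, now over the crest. I go finer from here.

```bash
python3 - <<'E'
from h import *
for phi in np.arange(211,229,1):
    if step(phi,.142)<-4.5: break
E
```

```text
211 t39.17 tan 0.6 rad 0.4 z -0.3
212 t39.42 tan -0.4 rad -0.4 z 0.1
213 t39.67 tan -0.8 rad -0.1 z 0.1
214 t39.92 tan 0.2 rad 0.2 z 0.1
215 t40.17 tan 0.4 rad 0.3 z 0.1
216 t40.42 tan 0.6 rad -0.0 z -0.1
217 t40.67 tan -0.8 rad -0.6 z 0.3
218 t40.92 tan 0.6 rad 0.1 z -0.5
219 t41.17 tan 0.2 rad -0.1 z 0.1
220 t41.42 tan -0.7 rad -0.4 z 0.2
221 t41.67 tan -1.0 rad 0.1 z 0.3
222 t41.92 tan -1.2 rad -0.3 z 0.7
223 t42.17 tan -1.0 rad 0.5 z -0.4
224 t42.42 tan -1.6 rad -0.3 z -0.6
225 t42.67 tan -0.7 rad 0.0 z 0.2
226 t42.92 tan -0.6 rad -0.5 z -0.1
227 t43.17 tan -2.5 rad 0.9 z -0.0
228 t43.42 tan -5.6 rad 1.8 z 2.1
```

Force rises at 227–228°, likely the play's end in the notch. I back off at once and look.

```bash
python3 - <<'E'
from h import *
import cv2
for p in (226.5,225): step(p,.142)
a=imaging.camera("scene")[150:330,250:490,::-1]
cv2.imwrite("pics/m6.png",cv2.convertScaleAbs(cv2.resize(a,(800,600),interpolation=cv2.INTER_CUBIC),alpha=1.6))
c=imaging.camera_info("scene");f=240/np.tan(np.radians(c["vfov"]/2))
for an in(216,219,222,225):
  for kz in(.162,.17,.18):
    q=c["extrinsics"]@np.r_[arc(an,kz+.02)[0],1]; print(an,kz,"post top centre",((f*q[:2]/q[2]+[c["cx"]-250,c["cy"]-150])*3.333).round())
E
```

```text
226.5 t43.67 tan -1.1 rad -0.3 z 1.9
225 t43.92 tan 1.1 rad 0.4 z 0.5
216 0.162 post top centre [138. 148.]
216 0.17 post top centre [137. 136.]
216 0.18 post top centre [136. 120.]
219 0.162 post top centre [129. 147.]
219 0.17 post top centre [129. 135.]
219 0.18 post top centre [127. 119.]
222 0.162 post top centre [121. 147.]
222 0.17 post top centre [120. 134.]
222 0.18 post top centre [119. 118.]
225 0.162 post top centre [113. 147.]
225 0.17 post top centre [112. 134.]
225 0.18 post top centre [111. 118.]
```

View pics/m6.png

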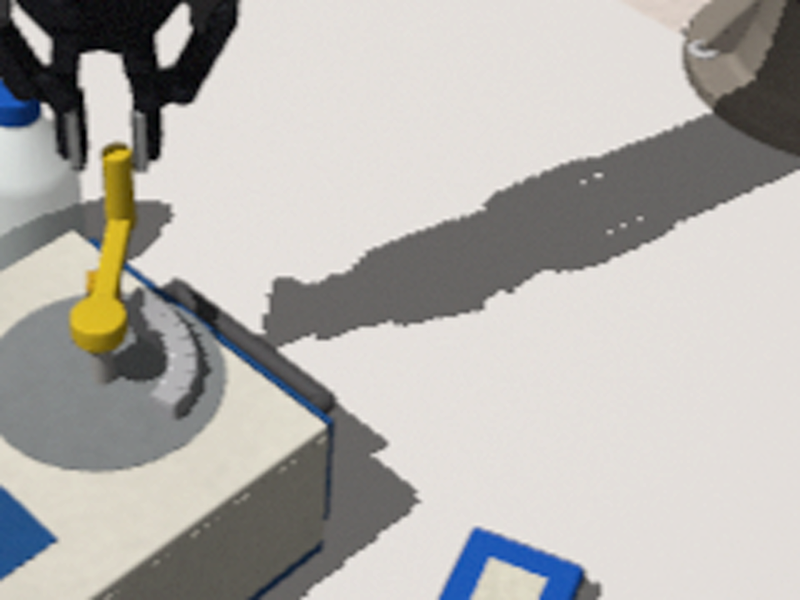

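The post top sits at (117,152), matching knob height 162 mm (seated) at about 222°, and the hub has dropped. I do a gentle back-tug check, then release and look once more.

```bash
python3 - <<'E'
from h import *
import cv2
for p in np.arange(223,209,-1):
    if step(p,.142)>3: break
step(p+3,.142); 
grip(.04); ctrl.movel(arc(p+3,.22)[0],feed=.1); print(fb().round(2))
ctrl.reach(w(-.25,.2,.26),down(0)); print(monitor.get_t())
a=imaging.camera("top")[140:330,210:480,::-1]; b=imaging.camera("scene")[150:330,250:490,::-1]
cv2.imwrite("pics/m7.png",cv2.convertScaleAbs(np.vstack([cv2.resize(a,(426,300),interpolation=cv2.INTER_CUBIC),cv2.resize(b,(426,300),interpolation=cv2.INTER_CUBIC)]),alpha=1.5))
E
```

```text
223 t44.23 tan 0.9 rad 0.2 z -0.1
222 t44.48 tan -0.8 rad -0.0 z -0.6
221 t44.73 tan 0.1 rad -0.2 z 0.3
220 t44.98 tan -0.2 rad -0.4 z -0.1
219 t45.23 tan 1.2 rad -0.1 z -0.8
218 t45.48 tan 1.1 rad -0.3 z 0.4
217 t45.73 tan 0.8 rad 0.1 z -0.2
216 t45.98 tan 1.6 rad -0.0 z -0.3
215 t46.23 tan 0.5 rad -0.4 z 1.2
214 t46.48 tan -0.1 rad -0.0 z -0.3
213 t46.73 tan 1.4 rad 0.0 z 0.9
212 t46.98 tan 0.6 rad -0.3 z 1.1
211 t47.23 tan 1.3 rad -0.6 z 1.2
210 t47.48 tan 0.8 rad -0.4 z -0.1
213 t47.73 tan 0.2 rad 0.3 z 0.4
[-0.6   0.7   0.21]
50.05
```

View pics/m7.png

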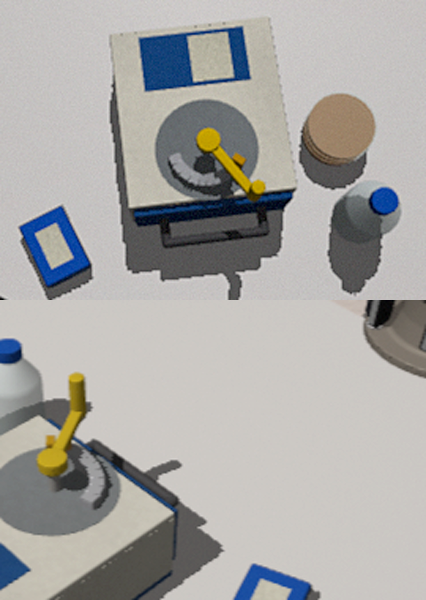

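The tug dragged the lever back to about 213°, so it is now short of the notch centre (about 222°; stop touched at about 225°). I re-seat it without touching the stop and leave it there.

```bash
python3 - <<'E'
from h import *
import cv2
ctrl.reach(*arc(213.5,.22)); ctrl.movel(arc(213.5,.142)[0],feed=.15); grip(.025); print(monitor.get_t())
for p in (216,218,220,222,223,224,225,226):
    if step(p,.142)<-4.5: break
step(223,.142); grip(.04); ctrl.movel(arc(223,.22)[0],feed=.15)
ctrl.reach(w(-.25,.2,.26),down(0)); print(monitor.get_t())
b=imaging.camera("scene")[150:330,250:490,::-1]
cv2.imwrite("pics/m8.png",cv2.convertScaleAbs(cv2.resize(b,(800,600),interpolation=cv2.INTER_CUBIC),alpha=1.6))
E
```

```text
52.25
216 t52.50 tan -1.0 rad 0.7 z 0.4
218 t52.75 tan -0.5 rad -0.1 z 0.8
220 t53.00 tan -0.3 rad -0.2 z -0.5
222 t53.25 tan 0.1 rad 0.2 z -0.4
223 t53.50 tan -0.5 rad 0.9 z 0.2
224 t53.75 tan -1.7 rad 0.7 z 0.3
225 t54.00 tan -0.4 rad -0.0 z 0.6
226 t54.25 tan -1.5 rad 0.3 z 0.3
223 t54.50 tan 0.1 rad 0.1 z -0.7
56.7417
```

View pics/m8.png

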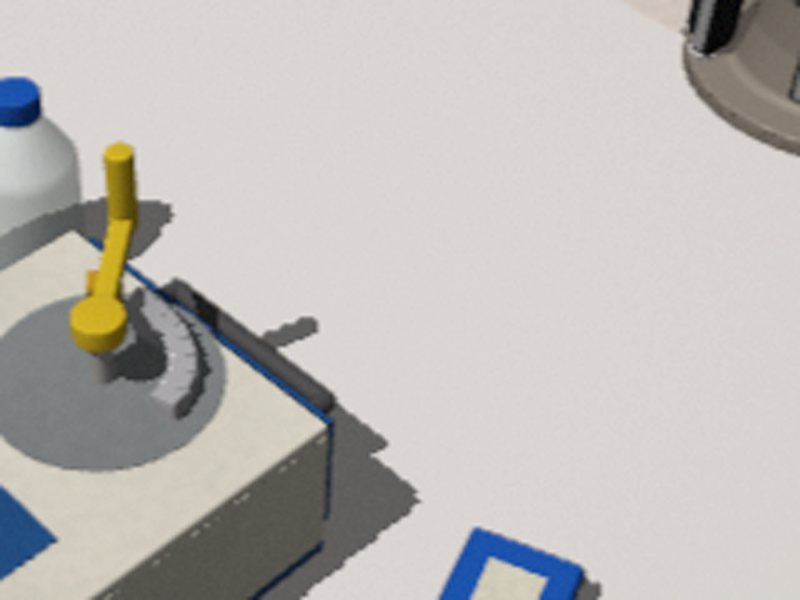

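Final view: hub top at (98,320) against (96,308) at the start, so the lever is about 8 mm lower. The post top is at (118,150), which fits a knob height of about 162 mm at about 222°. The tray is home and the bottle and slide box are unmoved. Handing in.

```bash
python3 - <<'E'
from h import *
print(fb().round(1),monitor.get_t()); ticket.finish_job()
E
```

```text
[0.3 0.2 0.2] 56.7917
the job is handed in; nothing more can be done
```

I pushed the tray home and swung the lever over its cam into the notch, then handed the job in at 56.8 s with the gripper clear of everything.

- **Tray:** it moved about 30 mm and stopped hard, and I pressed it there with about 12 N. The push landed on the blue panel, not the bar. The fingertips sit about 26 mm higher than the reported tool position, so they passed over the bar. For the same reason the first lever sweep missed the post; I corrected the height after that.
- **Lever:** I felt the climb (up to about 5 N), the crest and the drop. I briefly touched the end of the play before the stop with 5.6 N and backed off at once.
- **Failed check:** a gentle backward tug to confirm the lock met no clear resistance and dragged the lever back about 10° out of the notch centre. I re-seated it with at most 1.7 N, without reaching the stop.
- **Last look:** the hub is about 8 mm below its starting height and the post is at about 222°, roughly 3° short of the stop, which fits being seated. The tray is home, and the bottle and slide box are where they were. The dishes were out of that view; they were in place in the picture before it. I did not repeat the tug after re-seating, so the lock itself is judged from height and angle only.

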